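Clear the stack onto the shadow boards

TASK

Somebody has piled the workshop's small things in one stack on the bench: take the stack apart from the top down, one thing at a time, and lay each flat and right way up on the board painted with its own silhouette in its own colour, centred on the silhouette and lying along it (either way round), then let go. Nothing may topple on the way, and leave the little glass jar standing where it is.

Things in the scene. Friction and masses are not known exactly. Their poses are not given: they have to be found in the camera images.
- case: small closed yellow plastic bit case with a black seam, about 120 g; top of the stack, lying crosswise on the block. Loose box shape 66 long (own x) by 40 wide (own y) by 30 mm high (own z, up). Origin: centre of its underside.
- block: black rubber sanding block with a brown sanding sole, about 150 g; third from the bottom, lying crosswise on the tin. Loose box shape 100 long (own x) by 54 wide (own y) by 28 mm high (own z, up). Origin: centre of its underside.
- tin: flat closed metal tin with a blue lid and bare steel sides, about 300 g; second from the bottom, lying crosswise on the stone. Loose box shape 125 long (own x) by 62 wide (own y) by 28 mm high (own z, up). Origin: centre of its underside.
- stone: terracotta-coloured sharpening stone, a plain slab with a grey lower layer, about 450 g; at the start the bottom of the stack, flat on the bench. Loose box shape 150 long (own x) by 55 wide (own y) by 26 mm high (own z, up). Origin: centre of its underside.
- case_board: white painted board fixed to the bench, 90 by 64 mm and 4 mm thick, with a flat yellow silhouette (72 by 46 mm, centred) that shows the place of the yellow bit case. Origin: centre of its underside at bench height; its long side and the silhouette's length run along its own x.
- block_board: white painted board fixed to the bench, 124 by 78 mm and 4 mm thick, with a flat black silhouette (106 by 60 mm, centred) that shows the place of the black sanding block. Origin: centre of its underside at bench height; its long side and the silhouette's length run along its own x.
- tin_board: white painted board fixed to the bench, 149 by 86 mm and 4 mm thick, with a flat blue silhouette (131 by 68 mm, centred) that shows the place of the blue tin. Origin: centre of its underside at bench height; its long side and the silhouette's length run along its own x.
- stone_board: white painted board fixed to the bench, 174 by 79 mm and 4 mm thick, with a flat terracotta silhouette (156 by 61 mm, centred) that shows the place of the sharpening stone. Origin: centre of its underside at bench height; its long side and the silhouette's length run along its own x.
- jar: small loose glass jar with a brass cap, 38 mm across and 50 mm high, standing upright on the bench among the boards near the far side; to be left alone. Origin: centre of its underside.
There are look-alikes about, which are no part of the job. Leave any pink look-alike of the stone_board alone.

How it is judged (in metres and radians):
On the way, in this order (a step that is already met when the one before it is completed fails the run):
1. the yellow bit case lies on its own board and is let go (horizontal distance between case and case_board below 0.015 m and z of case in the frame of case_board below 0.008 m and angle between the x axis of case and the x axis of case_board, either way round below 0.2 rad and angle between case's own z axis and vertical below 0.08 rad and linear speed of case below 0.02 m/s and contact force between the fingers and case below 0.05 N), for 0.2 s.
2. the black sanding block lies on its own board and is let go (horizontal distance between block and block_board below 0.015 m and z of block in the frame of block_board below 0.008 m and angle between the x axis of block and the x axis of block_board, either way round below 0.2 rad and angle between block's own z axis and vertical below 0.08 rad and linear speed of block below 0.02 m/s and contact force between the fingers and block below 0.05 N), for 0.2 s.
3. the blue tin lies on its own board and is let go (horizontal distance between tin and tin_board below 0.015 m and z of tin in the frame of tin_board below 0.008 m and angle between the x axis of tin and the x axis of tin_board, either way round below 0.2 rad and angle between tin's own z axis and vertical below 0.08 rad and linear speed of tin below 0.02 m/s and contact force between the fingers and tin below 0.05 N), for 0.2 s.
4. the sharpening stone lies on its own board and is let go (horizontal distance between stone and stone_board below 0.015 m and z of stone in the frame of stone_board below 0.008 m and angle between the x axis of stone and the x axis of stone_board, either way round below 0.2 rad and angle between stone's own z axis and vertical below 0.08 rad and linear speed of stone below 0.02 m/s and contact force between the fingers and stone below 0.05 N), for 0.2 s.
At the end, for the whole second after the job is handed in: Each thing lies flat and right way up on its own board (within 4 mm of its top, tilt < 0.08 rad), centre within 15 mm of the board's, length within 0.2 rad of the board's either way round, at rest, let go; the jar upright within 25 mm of its start (all of step 1 and all of step 2 and all of step 3 and all of step 4 and distance of jar from where it was at the start of the episode below 0.025 m and angle between jar's own z axis and vertical below 0.2 rad); the robot touches nothing.
It fails at once if one of the four things topples (tilts more than 0.6 rad) (angle between any of case, block, tin, stone's own z axis and vertical above 0.6 rad).
It fails at once if a thing of the stack is lifted while the one that lay on it is not yet on its board ((height (world z) of block above 0.09 m and horizontal distance between case and case_board above 0.03 m) or (height (world z) of tin above 0.06 m and horizontal distance between block and block_board above 0.03 m) or (height (world z) of stone above 0.035 m and horizontal distance between tin and tin_board above 0.03 m)).
It fails at once if the jar is pushed more than 25 mm or knocked over (distance of jar from where it was at the start of the episode above 0.025 m or angle between jar's own z axis and vertical above 0.5 rad).
It also fails if it takes over 118 s, if anything falls off the work surface, if the arm or the gripper's body presses on something with over 40 N, if the wrist force passes 120 N, or if a joint passes its speed limit or range.

ROBOT

A 6-joint arm with a two-finger parallel gripper is mounted at the origin on the work surface. World frame = base frame: x ahead of the robot, y to its left, z up, the work surface at z = 0. Lengths are in m, angles in degrees, forces in N, time in s.
With the tool pointing down it reaches from about 0.375 to 0.9 m from the base axis. Payload 3.1 kg.
Tool frame: the origin (TCP) lies on the centre line of the jaws, within the pads' length; the fingertips stand 17 mm ahead of it and the grasp point (between the pads) lies 2 mm behind it; z points along the fingers, y is the line along which they close (so a half turn about z gives the same grasp; the last joint's range is limited). The gripper opens to 87 mm and grips with 3 to 60 N. Pads are 19 mm wide; open, the fingers measure 117 mm over their backs; the gripper's body (75 mm by 190 mm) begins 51 mm behind the grasp point.
Start: joints at [-84.826, 30.224, 82.088, -0, 67.689, -10.227], TCP at [0.166, -0.603, 0.24] pointing down, gripper open.
Joint ranges: [-176.69, 176.69], [-43.24, 126.21], [12.49, 139.97], [-82, 262], [0, 151.66], [-163.58, 163.58]. Speed limits (degrees/s): [159.86, 159.86, 180, 180, 180, 180].

INTERFACE

Orientations are given as a 3x3 rotation matrix whose columns are the frame's x, y, z axes.
In Python, from rig import bot, imaging, finder gives the robot as it stands. The module is installed in compiled form; this text tells all that it offers.
- The arm moves only by the tool play_rows, never from a script. Its argument "motion" is a list that holds one entry, the list of rows, each a list of 6 numbers: the shift along the tool's x, y, z in fractions of the full range, 1 being 0.75 m, then the turn, a rotation vector about the tool's x, y, z in parts of the range, where 1.0 means 2 pi rad. In form: [[[dx, dy, dz, wx, wy, wz], ...]]. A call has 1 to 8 rows; each row is the pose to reach, as a shift and turn from the pose commanded when the call began, along the tool's axes at that moment; what a row does not reach only later rows make up. A row lasts 1/12 s, in which the tool goes at most 41.7 mm and 7.16 degrees, less where a joint would pass 70% of its speed; a pose out of reach is approached as far as the arm can. Shift and turn numbers lie between -1 and 1, and a call with a number outside is refused. A call with a gripper value outside its range is refused whole. "fingers" is the finger opening in m, from 0 to 0.087, set as the call begins (left out, the last holds). The fingers move at their own pace and stop on an object; the grip force is fixed at half the most. Time passes only in rows, so rows that repeat a pose let the fingers close. It gives the time, the measured TCP pose, the force, the opening and the grip force at its end, in the units of the state.
- bot.read_state(): the state, without advancing time (a new reading comes with each control period).
- imaging.capture(name): name is "side" or "top"; returns a dict with "frame" (420x560x3 uint8, red, green, blue), "camera_matrix" (3x3 intrinsics, pixels), "R" (3x3) and "t" (3): a world point X has camera coordinates R X + t. Camera axes: x right, y down, z forward; pixel columns grow to the right and rows downward; lengths in m; the calibration is good to about 2 mm. A picture is of the moment at which its call begins. There is no depth.
- bot.hand_in(): hands the job in; it is judged then, once.
Trained networks look in the newest picture that a camera, given by its name, has taken for a name from the list of things; names that differ only in an ending like _2 or _b are one class to them, and where a whole thing is asked for, a point or a joint stands for the part that bears it (a point fixed in the world has none). Each returns a list of dicts, best first, with "confidence" (0 to 1); they miss things now and then, are a little off and sometimes report something else, mostly with a low value. They report only what shows in the picture. A call takes as long as a camera call. They do not tell look-alikes from the thing itself.
- finder.recognise(camera, name): "at" ([x, y, z] in m, in world coordinates, good to about 4 mm: the middle of the surface that is visible of it).
- finder.outline_of(camera, name): "pixels" (420x560 bool, what is visible of it).
The state is a dict: "time_s": time; "joint_positions": joint angles; "qvel": joint speeds; "tau": joint torques, N m; "position": TCP position; "tcp_rot": TCP orientation; "force": force on the tool from outside, world axes, zero at the start; "moment": the same for the moment, N m; "opening": opening from 0.0 (shut) to 1.0 (fully open); "grasp_force": force on a finger pad.
Only numpy, scipy, OpenCV 4.12 (cv2) and the standard library are available. Lean on these libraries where they do the work, as an engineer would, in place of code of your own. Each camera call takes 0.05 s, during which the arm holds its last target. There are 200 camera calls.

## Working session

There is one attempt and no reset: what is moved stays moved. The work goes in short steps, Python scripts to look and compute and a tool call to move; the robot and the scene stay as the last step left them, time stands still between calls to the robot, and variables do not carry over. Pictures are saved under pics/ and viewed, at most 14 in all, crops included, and the job is handed in when it is done.

Besides the shell and the picture viewer there is one more tool, called after "Request:" in YAML: its name, and indented under it one key for each argument. play_rows: Moves the arm, as the interface text tells. Its arguments: {"type":"object","properties":{"motion":{"type":"array"},"fingers":{"type":"number"}},"required":["motion"]}

```bash
mkdir -p pics
python3 - <<'E'
from rig import bot, imaging, finder
import cv2, numpy as np
s=bot.read_state(); print(s["time_s"],s["position"],s["tcp_rot"],s["opening"])
for c in("top","side"):
    d=imaging.capture(c); cv2.imwrite(f"pics/{c}0.png",d["frame"][:,:,::-1]); print(c,d["camera_matrix"],d["R"],d["t"])
    for n in["case","block","tin","stone","case_board","block_board","tin_board","stone_board","jar"]:
        print(n,[(np.round(r["at"],3),round(r["confidence"],2)) for r in finder.recognise(c,n)][:3])
E
```

```text
0.0 [ 0.16593802 -0.60182611  0.23856816] [[ 9.64081939e-01  2.65604912e-01 -2.12677293e-04]
 [ 2.65604740e-01 -9.64079581e-01  2.16392436e-03]
 [ 3.69711104e-04 -2.14268849e-03 -9.99997636e-01]] 1.0009961041136526
top [[392.70616928   0.         287.44829384]
 [  0.         392.70616928 210.27026516]
 [  0.           0.           1.        ]] [[ 0.01594834 -0.99984536  0.00741001]
 [-0.99717472 -0.01644894 -0.07329395]
 [ 0.07340451 -0.00622016 -0.99728285]] [0.01518191 0.45040892 1.06567828]
case [(array([ 0.424, -0.31 ,  0.109]), 0.82)]
block [(array([ 0.43 , -0.291,  0.086]), 0.7)]
tin [(array([ 0.462, -0.308,  0.052]), 0.62)]
stone [(array([ 0.441, -0.253,  0.028]), 0.72)]
case_board [(array([0.452, 0.301, 0.004]), 0.74), (array([0.645, 0.162, 0.008]), 0.3)]
block_board [(array([ 0.65 , -0.176,  0.008]), 0.73), (array([ 0.658, -0.006,  0.044]), 0.28)]
tin_board [(array([0.645, 0.163, 0.007]), 0.97)]
stone_board [(array([0.643, 0.388, 0.001]), 0.91), (array([0.262, 0.344, 0.005]), 0.9), (array([ 0.238, -0.308,  0.005]), 0.79)]
jar [(array([ 0.657, -0.007,  0.044]), 0.77)]
side [[413.93300465   0.         274.76577401]
 [  0.         413.93300465 209.58567534]
 [  0.           0.           1.        ]] [[-0.70421409 -0.70998617  0.00147198]
 [-0.47089612  0.46551418 -0.74936866]
 [ 0.53135616 -0.52840912 -0.66215137]] [0.3361686  0.25431066 0.8210622 ]
case []
block []
tin []
stone []
case_board [(array([0.45 , 0.31 , 0.005]), 0.78)]
block_board [(array([ 0.648, -0.173,  0.002]), 0.85)]
tin_board []
stone_board [(array([0.248, 0.352, 0.008]), 0.75), (array([0.633, 0.388, 0.   ]), 0.65), (array([ 0.452, -0.001,  0.005]), 0.58)]
jar [(array([ 0.659, -0.002,  0.04 ]), 0.74)]
```

View pics/top0.png

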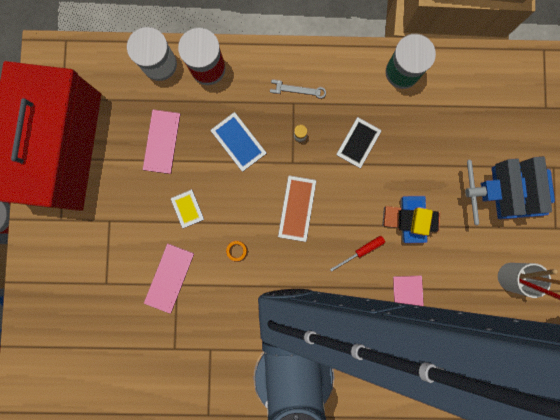

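View pics/side0.png

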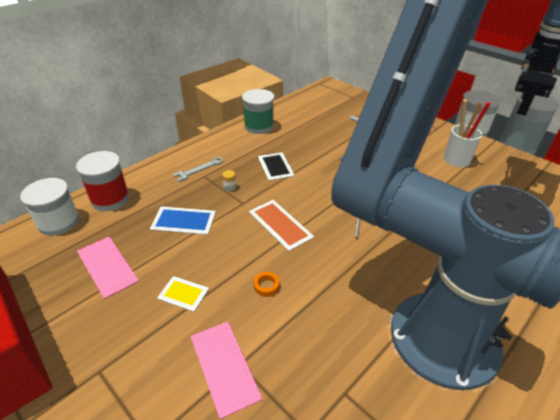

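The stack is at about (418,218) in the top view: case along world x, block along y, tin along x, stone along y. The real stone board is the terracotta one at (297,209). The pink ones are decoys, and the jar is at (301,133). Next I measure poses from the colour regions.

```bash
cat > h.py <<'E'
from rig import bot, imaging, finder
import cv2, numpy as np
HSV={"yellow":((22,120,90),(34,255,255)),"blue":((100,120,60),(125,255,255)),"black":((0,0,0),(180,90,70)),"terra":((3,110,110),(14,215,255)),"white":((0,0,170),(180,40,255))}
def toworld(d,px,z):
    px=np.atleast_2d(px).astype(float); K,R,t=d["camera_matrix"],d["R"],d["t"]
    r=np.c_[px,np.ones(len(px))]@np.linalg.inv(K).T@R; c=-R.T@t
    return c+r*((z-c[2])/r[:,2:])
def topix(d,X):
    p=np.atleast_2d(X)@d["R"].T+d["t"]; p=p@d["camera_matrix"].T; return p[:,:2]/p[:,2:]
def rect(d,col,at,z,rad=0.12):
    "minAreaRect, in world plane z, of the colour blob nearest world point at"
    m=cv2.inRange(cv2.cvtColor(d["frame"],cv2.COLOR_RGB2HSV),*[np.array(v) for v in HSV[col]])
    u=topix(d,[[*at,z]])[0]; n,l,st,ce=cv2.connectedComponentsWithStats(m)
    best=[i for i in range(1,n) if st[i,4]>30]
    i=min(best,key=lambda i:np.hypot(*(ce[i]-u)))
    b=cv2.resize((l==i).astype(np.uint8)*255,None,fx=4,fy=4,interpolation=cv2.INTER_LINEAR)
    c=max(cv2.findContours((b>127).astype(np.uint8),cv2.RETR_EXTERNAL,cv2.CHAIN_APPROX_NONE)[0],key=cv2.contourArea)
    w=toworld(d,(c.reshape(-1,2)+.5)/4-.5,z)[:,:2]
    (cx,cy),(a,bb),_=R=cv2.minAreaRect((w*1000).astype(np.float32))
    p=cv2.boxPoints(R); e=max((p[1]-p[0],p[2]-p[1]),key=np.linalg.norm)
    return np.round([cx,cy],1),np.round([max(a,bb),min(a,bb)],1),round(np.degrees(np.arctan2(e[1],e[0]))%180,1)
def move(x,y,z,yaw):
    "tool-frame shift and turn to a TCP target; yaw: direction of closing axis (mod 180), tool down"
    s=bot.read_state(); R=np.array(s["tcp_rot"]); p=np.array(s["position"])
    a=np.radians(yaw); Y=np.array([np.cos(a),np.sin(a),0])
    if Y@R[:,1]<0: Y=-Y
    Z=np.array([0,0,-1.]); T=np.c_[np.cross(Y,Z),Y,Z]
    w=cv2.Rodrigues(R.T@T)[0].ravel()
    print("t",round(s["time_s"],2),"pos",np.round(p,4),"shift",np.round(R.T@([x,y,z]-p),4),"turn",np.round(np.degrees(w),2),"j6",round(float(s["joint_positions"][5]),1),"tool y yaw",round(np.degrees(np.arctan2(R[1,1],R[0,1])),1))
E
python3 - <<'E'
from h import *
d=imaging.capture("top")
for n,c,at,z in[("case","yellow",(.424,-.31),.112),("block","black",(.43,-.291),.082),("tin","blue",(.462,-.308),.054),("stone","terra",(.441,-.253),.026),("caseb","yellow",(.452,.301),.004),("blockb","black",(.65,-.176),.004),("tinb","blue",(.645,.163),.004),("stoneb","terra",(.45,0),.004)]: print(n,*rect(d,c,at,z))
d=imaging.capture("side")
for n,c,at,z in[("caseb","yellow",(.452,.301),.004),("blockb","black",(.65,-.176),.004),("tinb","blue",(.645,.163),.004),("stoneb","terra",(.45,0),.004)]: print(n,*rect(d,c,at,z))
d=imaging.capture("top");f=d["frame"][175:265,370:460]
cv2.imwrite("pics/stack.png",cv2.resize(f,(600,600),interpolation=cv2.INTER_CUBIC)[:,:,::-1])
E
```

```text
case [ 422.6 -314.3] [67.8 48.2] 169.9
block [ 411.3 -279.2] [88.2 36.8] 171.5
tin [ 472.3 -312.8] [64.8 38.7] 95.7
stone [ 438.3 -263.5] [58.1 43.6] 176.5
caseb [451.5 303.1] [71.4 46.4] 23.6
blockb [ 648.  -175.7] [103.5  57.8] 151.3
tinb [644.5 165.5] [129.1  66.5] 38.6
stoneb [457.8  -3.6] [154.1  60.2] 171.3
caseb [454.  304.7] [71.9 46.3] 23.9
blockb [ 649.8 -173.7] [96.7 53. ] 151.1
tinb [647.1 167.3] [128.4  64.7] 38.8
stoneb [460.4  -2.1] [154.3  59.1] 171.4
```

View pics/stack.png

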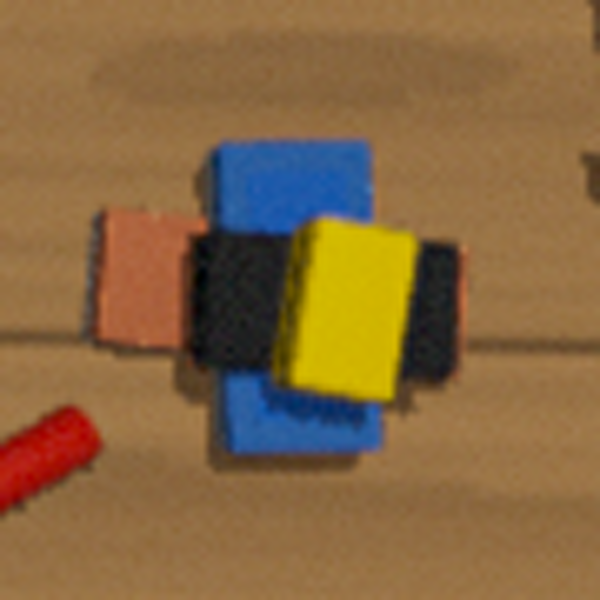

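Crop: the case's top face has corners at about (311,218), (416,235), (390,402) and (290,388). The extra on its left is the visible side. I'll work out its centre from that and set up the approach.

Run:
```python
from h import *
d=imaging.capture("top")
q=np.array([(403,318),(350,310),(416,235),(390,402)]); w=toworld(d,(q+.5)*.15-.5+[370,175],.112); print(w)
e=w[2]-w[3]; yaw=np.degrees(np.arctan2(e[1],e[0])); print("case long",yaw,np.linalg.norm(e))
move(w[1][0],w[1][1],.17,yaw+90); move(w[1][0],w[1][1],.102,yaw+90)
```

```text
[[ 0.4187379  -0.33563427  0.112     ]
 [ 0.42142995 -0.31563627  0.112     ]
 [ 0.45020084 -0.34089535  0.112     ]
 [ 0.38704818 -0.33039416  0.112     ]]
case long -9.440915372772054 0.06401978416393261
t 1.2 pos [ 0.166  -0.6025  0.2395] shift [ 0.3224 -0.2088  0.0696] turn [-0.   -0.   24.84] j6 -10.2 tool y yaw -74.6
t 1.2 pos [ 0.166  -0.6025  0.2395] shift [ 0.3224 -0.2087  0.1376] turn [-0.   -0.   24.84] j6 -10.2 tool y yaw -74.6
```

Units first: shifts go in shares of 0.75 m and turns go in shares of 2 pi rad. So 0.23 m is 0.3067, 0.2 m is 0.2667, 19 degrees is 0.0528.

Request:
play_rows:
  motion:
    - [[0.0267,-0.0173,0,0,0,0.0042],[0.0667,-0.0427,0,0,0,0.0111],[0.1067,-0.0693,0,0,0,0.0181],[0.1467,-0.096,0,0,0,0.025],[0.1867,-0.1213,0,0,0,0.0319],[0.2267,-0.1467,0,0,0,0.0389],[0.2667,-0.1733,0,0,0,0.0458],[0.3067,-0.1987,0,0,0,0.0528]]
  fingers: 0.087

```text
time_s: 1.87
position: [0.349, -0.3963, 0.2397]
tcp_rot: [[0.998, -0.065, 0.0], [-0.065, -0.998, -0.0], [0.0, 0.0, -1.0]]
force: [0.9, 0.3, -0.4]
opening: 0.994
grasp_force: 0.0
```

```bash
python3 -c "
from h import *
move(.4214,-.3156,.17,80.6)"
```

```text
t 1.87 pos [ 0.349  -0.3963  0.2397] shift [ 0.0669 -0.0853  0.0697] turn [ 0.01 -0.01  5.66] j6 33.0 tool y yaw -93.7
```

Scaled: 0.136 m is 0.1813, -0.0853 m is -0.1137, 5.7 degrees is 0.0158.

Request:
play_rows:
  motion:
    - [[0.0267,-0.0333,0.0133,0,0,0.0056],[0.06,-0.0733,0.04,0,0,0.0111],[0.0827,-0.1067,0.0667,0,0,0.0158],[0.0893,-0.1137,0.0933,0,0,0.0158],[0.0893,-0.1137,0.1267,0,0,0.0158],[0.0893,-0.1137,0.1533,0,0,0.0158],[0.0893,-0.1137,0.1733,0,0,0.0158],[0.0893,-0.1137,0.1813,0,0,0.0158]]
  fingers: 0.075

```text
time_s: 2.53
position: [0.4198, -0.3158, 0.1016]
tcp_rot: [[0.987, -0.161, -0.002], [-0.161, -0.987, 0.003], [-0.003, -0.002, -1.0]]
force: [-0.5, -0.4, 0.2]
opening: 0.862
grasp_force: 0.0
```

```bash
python3 -c "
from h import *
move(.4214,-.3156,.103,80.6)
d=imaging.capture('side');cv2.imwrite('pics/s1.png',d['frame'][:,:,::-1])
f=imaging.capture('top')['frame'][165:275,360:470]
cv2.imwrite('pics/t1.png',cv2.resize(f,(600,600))[:,:,::-1])"
```

```text
t 2.53 pos [ 0.4198 -0.3158  0.1016] shift [ 0.0016 -0.0005 -0.0015] turn [-0.13  0.16  0.13] j6 50.1 tool y yaw -99.3
```

View pics/s1.png

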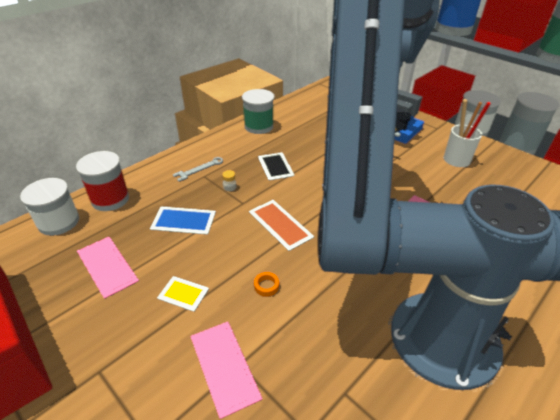

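The arm hides the stack from the side camera, so I'll rely on the measured pose. Closing now; a 40 mm case should stop the opening at about 0.46.

Scaled: -0.001 m is -0.0013.

Request:
play_rows:
  motion:
    - [[0,0,-0.0013,0,0,0],[0,0,-0.0013,0,0,0],[0,0,-0.0013,0,0,0],[0,0,-0.0013,0,0,0],[0,0,-0.0013,0,0,0],[0,0,-0.0013,0,0,0],[0,0,-0.0013,0,0,0],[0,0,-0.0013,0,0,0]]
  fingers: 0.025

```text
time_s: 3.3
position: [0.4204, -0.3169, 0.1049]
tcp_rot: [[0.987, -0.162, 0.0], [-0.162, -0.987, -0.0], [0.0, 0.0, -1.0]]
force: [-0.8, 0.5, 3.1]
opening: 0.455
grasp_force: 30.0
```

Scaled: -0.12 m is -0.16, -0.004 m is -0.0053, -7 degrees is -0.0194.

Request:
play_rows:
  motion:
    - [[0,0,-0.0133,0,0,0],[0,0,-0.0333,0,0,0],[0,0,-0.0667,0,0,0],[-0.0013,-0.0133,-0.1,0,0,0],[-0.0053,-0.04,-0.12,0,0,-0.0028],[-0.0093,-0.08,-0.1267,0,0,-0.0083],[-0.0133,-0.12,-0.1267,0,0,-0.0139],[-0.0173,-0.16,-0.1267,0,0,-0.0194]]

```text
time_s: 3.97
position: [0.427, -0.1955, 0.2006]
tcp_rot: [[0.999, -0.039, 0.001], [-0.039, -0.999, -0.001], [0.001, 0.001, -1.0]]
force: [0.4, -0.4, -1.7]
opening: 0.46
grasp_force: 30.0
```

```bash
python3 -c "
from h import *
move(.4528,.3039,.2,113.7)"
```

```text
t 3.97 pos [ 0.427  -0.1955  0.2006] shift [ 6.1e-03 -5.0e-01  2.0e-04] turn [  0.07  -0.07 -25.96] j6 54.0 tool y yaw -92.3
```

Scaled: -0.26 m is -0.3467, 0.001 m is 0.0013, -15 degrees is -0.0417.

Request:
play_rows:
  motion:
    - [[0.0013,-0.0427,0,0,0,-0.0056],[0.0013,-0.0867,0,0,0,-0.0111],[0.0027,-0.1333,0,0,0,-0.0167],[0.0027,-0.18,0,0,0,-0.0222],[0.004,-0.2267,0,0,0,-0.0278],[0.004,-0.2733,0,0,0,-0.0333],[0.004,-0.3133,0,0,0,-0.0389],[0.004,-0.3467,0,0,0,-0.0417]]

```text
time_s: 4.63
position: [0.4398, 0.0655, 0.2]
tcp_rot: [[0.975, 0.222, -0.0], [0.222, -0.975, 0.0], [-0.0, -0.0, -1.0]]
force: [-0.3, -1.0, -0.8]
opening: 0.453
grasp_force: 30.0
```

```bash
python3 -c "
from h import *
move(.4528,.3039,.2,113.7)
d=imaging.capture('top')
cv2.imwrite('pics/t2.png',cv2.resize(d['frame'][165:275,360:470],(600,600),interpolation=cv2.INTER_CUBIC)[:,:,::-1])
for n,c,at,z in[('block','black',(.425,-.307),.082),('tin','blue',(.44,-.308),.054)]: print(n,*rect(d,c,at,z))
"
```

```text
t 4.63 pos [0.4398 0.0655 0.2   ] shift [ 0.0658 -0.2295  0.    ] turn [ -0.02   0.   -10.85] j6 71.1 tool y yaw -77.1
block [ 422.4 -315.7] [100.7  59.4] 89.7
tin [ 472.4 -313.3] [63.9 39.5] 90.9
```

View pics/t2.png

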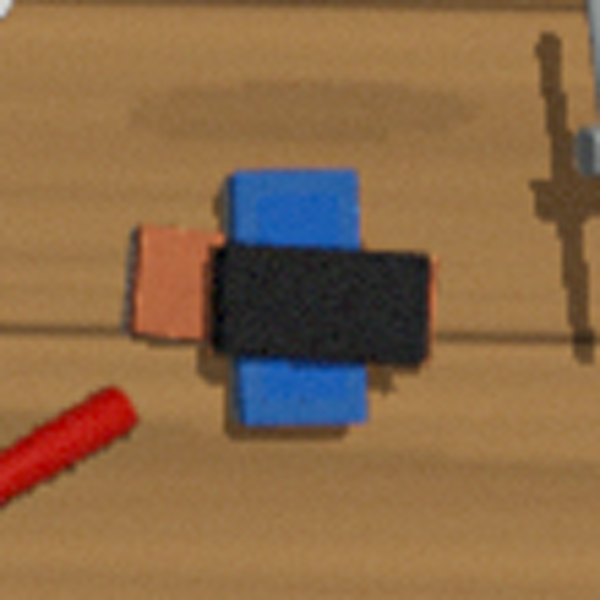

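The stack is undisturbed. The block's top corners are at about (218,248), (432,258), (422,368) and (212,352) in the crop. Placing the case now.

Scaled: -0.2295 m is -0.306, -0.223 m is -0.2973, -10.85 degrees is -0.0301.

Request:
play_rows:
  motion:
    - [[0.0107,-0.0373,0,0,0,-0.0036],[0.0227,-0.08,0,0,0,-0.0078],[0.036,-0.1267,0,0,0,-0.0125],[0.0493,-0.1733,0,0,0,-0.0172],[0.0627,-0.22,0,0,0,-0.0217],[0.076,-0.2667,0.0133,0,0,-0.0264],[0.0853,-0.2973,0.0333,0,0,-0.0294],[0.0877,-0.306,0.06,0,0,-0.0301]]

```text
time_s: 5.35
position: [0.4558, 0.3059, 0.1558]
tcp_rot: [[0.915, 0.403, 0.006], [0.403, -0.915, 0.004], [0.007, -0.001, -1.0]]
force: [0.1, -0.1, -0.6]
opening: 0.46
grasp_force: 30.0
```

Scaled: 0.12 m is 0.16, 0.116 m is 0.1547.

Request:
play_rows:
  motion:
    - [[0,0,0.0333,0,0,0],[0,0,0.0667,0,0,0],[0,0,0.1,0,0,0],[0,0,0.1267,0,0,0],[0,0,0.1467,0,0,0],[0,0,0.1547,0,0,0],[0,0,0.16,0,0,0],[0,0,0.16,0,0,0]]

```text
time_s: 6.02
position: [0.4542, 0.3015, 0.0343]
tcp_rot: [[0.917, 0.399, -0.001], [0.399, -0.917, -0.0], [-0.001, 0.0, -1.0]]
force: [0.3, 0.1, -1.2]
opening: 0.456
grasp_force: 30.0
```

```bash
python3 -c "
from h import *
move(.4528,.3039,.027,113.7)
print(bot.read_state()['force'])
f=imaging.capture('top')['frame'][165:265,140:240]
cv2.imwrite('pics/t3.png',cv2.resize(f,(600,600))[:,:,::-1])"
```

```text
t 6.02 pos [0.4542 0.3015 0.0343] shift [-0.0003 -0.0027  0.0073] turn [ 0.    0.03 -0.16] j6 88.3 tool y yaw -66.5
[ 0.27237386  0.05624012 -1.22811766]
```

View pics/t3.png

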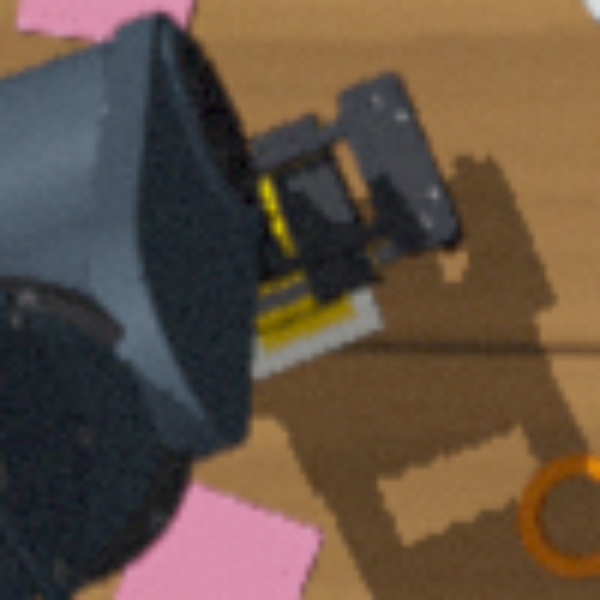

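The case is held over its board and lies along it; its near end and the silhouette show at about (310,310). Lowering and releasing.

Request:
play_rows:
  motion:
    - [[0,-0.0027,0.004,0,0,0],[0,-0.0036,0.0067,0,0,0],[0,-0.0036,0.0093,0,0,0],[0,-0.0036,0.0107,0,0,0],[0,-0.0036,0.0107,0,0,0]]

```text
time_s: 6.48
position: [0.4531, 0.3043, 0.0269]
tcp_rot: [[0.917, 0.4, 0.001], [0.4, -0.917, 0.0], [0.001, -0.0, -1.0]]
force: [-0.6, -0.2, 1.1]
opening: 0.453
grasp_force: 30.0
```

Request:
play_rows:
  motion:
    - [[0,0,0,0,0,0],[0,0,0,0,0,0],[0,0,0,0,0,0],[0,0,0,0,0,0],[0,0,0,0,0,0]]
  fingers: 0.06

```text
time_s: 6.9
position: [0.4531, 0.3041, 0.0266]
tcp_rot: [[0.917, 0.4, 0.0], [0.4, -0.917, 0.0], [0.0, 0.0, -1.0]]
force: [-0.0, -0.2, -0.5]
opening: 0.676
grasp_force: 0.0
```

Scaled: -0.175 m is -0.2333, -0.17 m is -0.2267.

Request:
play_rows:
  motion:
    - [[0,0,-0.0133,0,0,0],[0,0,-0.04,0,0,0],[0,0,-0.08,0,0,0],[0,0,-0.1267,0,0,0],[0,0,-0.1733,0,0,0],[0,0,-0.2067,0,0,0],[0,0,-0.2267,0,0,0],[0,0,-0.2333,0,0,0]]

```text
time_s: 7.57
position: [0.4545, 0.3048, 0.2054]
tcp_rot: [[0.917, 0.4, 0.006], [0.4, -0.917, 0.003], [0.007, 0.0, -1.0]]
force: [0.1, -0.2, 0.7]
opening: 0.691
grasp_force: 0.0
```

```bash
python3 -c "
from h import *
d=imaging.capture('top')
q=np.array([(218,248),(432,258),(422,368),(212,352)]); w=toworld(d,(q+.5)*110/600-.5+[360,165],.082)[:,:2]; print(w,w.mean(0),np.linalg.norm(w-np.roll(w,1,0),axis=1))
e=w[0]+w[3]-w[1]-w[2]; yaw=np.degrees(np.arctan2(e[1],e[0]));print('block yaw',yaw)
d=imaging.capture('side'); print(rect(d,'yellow',(.453,.304),.03))
move(*w.mean(0),.2,yaw+90)
"
```

```text
[[ 0.45062785 -0.26786875]
 [ 0.44753956 -0.36985872]
 [ 0.39518641 -0.36445956]
 [ 0.40115516 -0.26477197]] [ 0.42362724 -0.31673975] [0.04956952 0.10203672 0.05263082 0.09986611]
block yaw 87.42866180058908
(array([446.9, 309.6]), array([88. , 60.9]), np.float32(23.6))
t 7.67 pos [0.4534 0.3043 0.2029] shift [-0.2755  0.5574  0.0022] turn [  0.09  -0.14 -63.87] j6 88.6 tool y yaw -66.4
```

Scaled: 0.239 m is 0.3187, 0.206 m is 0.2747, -28 degrees is -0.0778.

Request:
play_rows:
  motion:
    - [[-0.0107,0.0227,0,0,0,-0.0056],[-0.0293,0.06,0,0,0,-0.0153],[-0.0507,0.1027,0,0,0,-0.025],[-0.072,0.1453,0,0,0,-0.0361],[-0.0933,0.1893,0,0,0,-0.0458],[-0.1147,0.232,0,0,0,-0.0556],[-0.136,0.2747,0,0,0,-0.0667],[-0.1573,0.3187,0,0,0,-0.0778]]
  fingers: 0.08

```text
time_s: 8.33
position: [0.4386, 0.0366, 0.2001]
tcp_rot: [[0.619, 0.786, -0.004], [0.786, -0.619, 0.001], [-0.002, -0.003, -1.0]]
force: [1.3, 1.0, 0.6]
opening: 0.92
grasp_force: 0.0
```

```bash
python3 -c "
from h import *
move(.4236,-.3165,.2,177.4)
"
```

```text
t 8.33 pos [0.4386 0.0366 0.2001] shift [-2.867e-01  2.067e-01 -1.000e-04] turn [ -0.22   0.04 -35.63] j6 28.4 tool y yaw -38.2
```

Scaled: -0.23 m is -0.3067, -0.205 m is -0.2733, -28.5 degrees is -0.0792.

Request:
play_rows:
  motion:
    - [[-0.0373,0.0267,0,0,0,-0.0097],[-0.076,0.0547,0,0,0,-0.0194],[-0.116,0.084,0,0,0,-0.0306],[-0.156,0.112,0,0,0,-0.0403],[-0.196,0.1413,0,0,0,-0.05],[-0.236,0.1707,0,0,0,-0.0611],[-0.2733,0.1973,0,0,0,-0.0708],[-0.3067,0.2213,0,0,0,-0.0792]]

```text
time_s: 9.0
position: [0.4261, -0.2471, 0.1999]
tcp_rot: [[0.171, 0.985, -0.003], [0.985, -0.171, 0.002], [0.002, -0.003, -1.0]]
force: [0.1, 0.1, -0.5]
opening: 0.92
grasp_force: 0.0
```

```bash
python3 -c "
from h import *
move(.4236,-.3165,.075,177.4)
d=imaging.capture('top'); print(rect(d,'yellow',(.453,.304),.034))
cv2.imwrite('pics/t4.png',cv2.resize(d['frame'][165:265,140:240],(600,600),interpolation=cv2.INTER_CUBIC)[:,:,::-1])
"
```

```text
t 9.0 pos [ 0.4261 -0.2471  0.1999] shift [-0.069   0.0098  0.1247] turn [-0.16 -0.11 -7.26] j6 -33.3 tool y yaw -9.9
(array([451.5, 298.1]), array([74.3, 46.4]), np.float32(24.5))
```

View pics/t4.png

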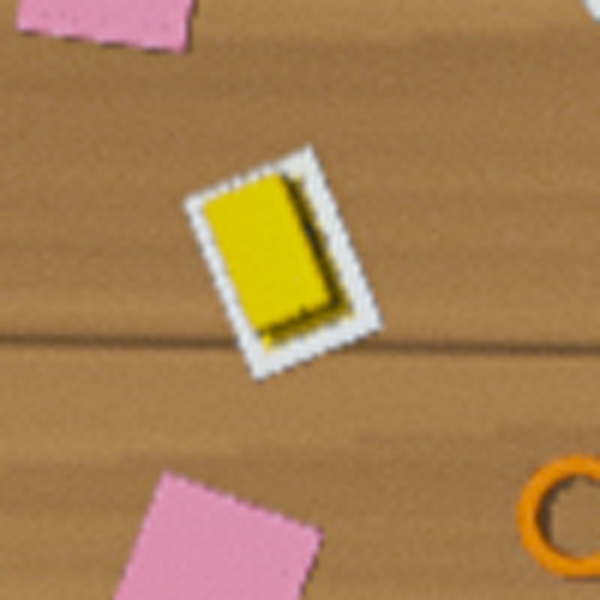

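The case lies in the middle of its board, along the silhouette (top-face centre at about (268,252) in the crop). On to the block.

Scaled: 0.124 m is 0.1653, 0.12 m is 0.16, -7.26 degrees is -0.0202.

Request:
play_rows:
  motion:
    - [[-0.04,0.0053,0,0,0,-0.0083],[-0.0733,0.0107,0.0133,0,0,-0.0167],[-0.0893,0.0131,0.04,0,0,-0.02],[-0.092,0.0131,0.0733,0,0,-0.0202],[-0.092,0.0131,0.1067,0,0,-0.0202],[-0.092,0.0131,0.14,0,0,-0.0202],[-0.092,0.0131,0.16,0,0,-0.0202],[-0.092,0.0131,0.1653,0,0,-0.0202]]

```text
time_s: 9.72
position: [0.4228, -0.3125, 0.0735]
tcp_rot: [[0.048, 0.999, -0.006], [0.999, -0.047, 0.007], [0.007, -0.006, -1.0]]
force: [-0.2, -0.8, 0.2]
opening: 0.915
grasp_force: 0.0
```

```bash
python3 -c "
from h import *
d=imaging.capture('top'); print(toworld(d,(np.array([[268,252]])+.5)/6-.5+[140,165],.034))
move(.4236,-.3165,.075,177.4)
"
```

```text
[[0.45421269 0.30212881 0.034     ]]
t 9.77 pos [ 0.4233 -0.313   0.0743] shift [-0.0035  0.0005 -0.0007] turn [-0.3  -0.32 -0.11] j6 -45.9 tool y yaw -2.7
```

Request:
play_rows:
  motion:
    - [[-0.0013,0,0,0,0,0],[-0.0027,0,0,0,0,0],[-0.0027,0,0,0,0,0],[-0.0027,0,0,0,0,0],[-0.0027,0,0,0,0,0],[-0.0027,0,0,0,0,0],[-0.0027,0,0,0,0,0],[-0.0027,0,0,0,0,0]]
  fingers: 0.04

```text
time_s: 10.43
position: [0.4258, -0.3178, 0.0786]
tcp_rot: [[0.047, 0.999, 0.002], [0.999, -0.047, -0.002], [-0.002, 0.002, -1.0]]
force: [0.9, 1.0, 5.9]
opening: 0.618
grasp_force: 30.0
```

```bash
python3 -c "
from h import *
move(.649,-.1747,.16,151.2+90)
"
```

```text
t 10.43 pos [ 0.4258 -0.3178  0.0786] shift [ 0.1533  0.2163 -0.0812] turn [ 5.00e-02  1.70e-01 -6.39e+01] j6 -46.1 tool y yaw -2.7
```

Scaled: 0.09 m is 0.12, -0.081 m is -0.108, -25 degrees is -0.0694.

Request:
play_rows:
  motion:
    - [[0,0,-0.008,0,0,0],[0,0,-0.0267,0,0,0],[0,0,-0.0533,0,0,0],[0.0067,0.0093,-0.08,0,0,-0.0056],[0.02,0.028,-0.1,0,0,-0.0167],[0.04,0.056,-0.1067,0,0,-0.0333],[0.0627,0.088,-0.108,0,0,-0.0514],[0.0853,0.12,-0.108,0,0,-0.0694]]

```text
time_s: 11.1
position: [0.518, -0.2567, 0.1592]
tcp_rot: [[-0.384, 0.923, -0.001], [0.923, 0.384, 0.0], [0.0, -0.001, -1.0]]
force: [-0.3, -1.3, -1.6]
opening: 0.613
grasp_force: 30.0
```

```bash
python3 -c "
from h import *
move(.649,-.1747,.16,151.2+90)
"
```

```text
t 11.1 pos [ 0.518  -0.2567  0.1592] shift [ 0.0254  0.1525 -0.0009] turn [-3.000e-02 -4.000e-02 -3.862e+01] j6 -60.0 tool y yaw 22.6
```

Scaled: 0.1525 m is 0.2033, 0.0254 m is 0.0339, -38.62 degrees is -0.1073.

Request:
play_rows:
  motion:
    - [[0.0053,0.032,0,0,0,-0.0167],[0.0107,0.064,0,0,0,-0.0333],[0.016,0.0987,0,0,0,-0.0514],[0.0227,0.1333,0,0,0,-0.0694],[0.028,0.168,0,0,0,-0.0875],[0.0327,0.196,0.0067,0,0,-0.1028],[0.0339,0.2033,0.0267,0,0,-0.1073],[0.0339,0.2033,0.06,0,0,-0.1073]]

```text
time_s: 11.77
position: [0.6517, -0.1754, 0.1147]
tcp_rot: [[-0.875, 0.484, 0.005], [0.484, 0.875, -0.002], [-0.005, 0.0, -1.0]]
force: [-0.3, -0.7, -1.7]
opening: 0.613
grasp_force: 30.0
```

Scaled: 0.077 m is 0.1027, 0.075 m is 0.1.

Request:
play_rows:
  motion:
    - [[0,0,0.0333,0,0,0],[0,0,0.06,0,0,0],[0,0,0.08,0,0,0],[0,0,0.0933,0,0,0],[0,0,0.1,0,0,0],[0,0,0.1027,0,0,0],[0,0,0.1027,0,0,0]]

```text
time_s: 12.35
position: [0.649, -0.1762, 0.0363]
tcp_rot: [[-0.874, 0.486, -0.001], [0.486, 0.874, 0.0], [0.001, -0.0, -1.0]]
force: [-0.4, -0.2, -0.8]
opening: 0.618
grasp_force: 30.0
```

```bash
python3 -c "
from h import *
move(.649,-.1747,.0286,151.2+90)
f=imaging.capture('top')['frame'][95:195,310:410]
cv2.imwrite('pics/t5.png',cv2.resize(f,(600,600))[:,:,::-1])"
```

```text
t 12.35 pos [ 0.649  -0.1762  0.0363] shift [0.0007 0.0013 0.0077] turn [-0.01 -0.04 -0.3 ] j6 -85.6 tool y yaw 60.9
```

View pics/t5.png

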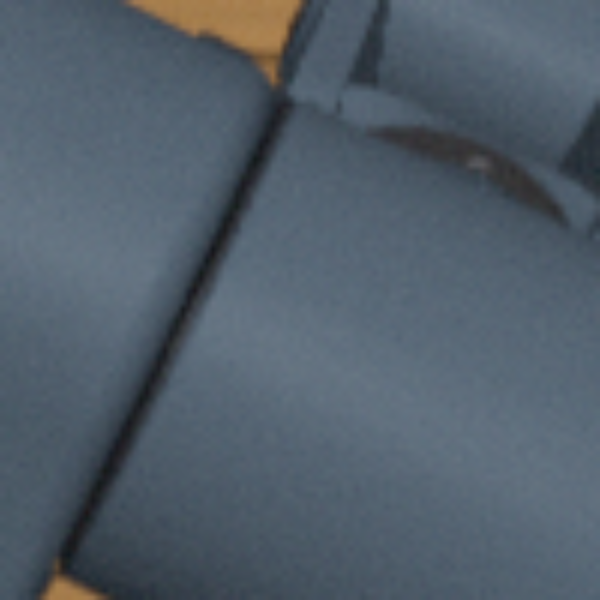

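The arm covers the board, so I'll lower until the force shows contact.

Scaled: 0.008 m is 0.0107, 0.0013 m is 0.0017.

Request:
play_rows:
  motion:
    - [[0.0007,0.0017,0.004,0,0,0],[0.0007,0.0017,0.0067,0,0,0],[0.0007,0.0017,0.0093,0,0,0],[0.0007,0.0017,0.0107,0,0,0],[0.0007,0.0017,0.0107,0,0,0],[0.0007,0.0017,0.0107,0,0,0]]

```text
time_s: 12.9
position: [0.6496, -0.1746, 0.0287]
tcp_rot: [[-0.874, 0.486, 0.0], [0.486, 0.874, -0.0], [-0.0, 0.0, -1.0]]
force: [0.1, 0.7, -0.9]
opening: 0.617
grasp_force: 30.0
```

Scaled: 0.0015 m is 0.002, 0.001 m is 0.0013.

Request:
play_rows:
  motion:
    - [[0,0,0.0013,0,0,0],[0,0,0.002,0,0,0],[0,0,0.002,0,0,0],[0,0,0.002,0,0,0]]

```text
time_s: 13.23
position: [0.6496, -0.1746, 0.0287]
tcp_rot: [[-0.874, 0.486, 0.0], [0.486, 0.874, -0.0], [-0.0, 0.0, -1.0]]
force: [-3.0, 0.6, 6.0]
opening: 0.619
grasp_force: 30.0
```

Contact. Releasing and retreating.

Request:
play_rows:
  motion:
    - [[0,0,0,0,0,0],[0,0,0,0,0,0],[0,0,0,0,0,0],[0,0,0,0,0,0],[0,0,0,0,0,0]]
  fingers: 0.075

```text
time_s: 13.65
position: [0.6495, -0.1747, 0.0268]
tcp_rot: [[-0.874, 0.486, -0.0], [0.486, 0.874, 0.0], [0.0, -0.0, -1.0]]
force: [-0.5, -0.9, -0.6]
opening: 0.844
grasp_force: 0.0
```

Request:
play_rows:
  motion:
    - [[0,0,-0.0133,0,0,0],[0,0,-0.0333,0,0,0],[0,0,-0.0667,0,0,0],[0,0,-0.1067,0,0,0],[0,0,-0.1467,0,0,0],[0,0,-0.18,0,0,0],[0,0,-0.1933,0,0,0],[0,0,-0.2,0,0,0]]
  fingers: 0.08

```text
time_s: 14.32
position: [0.6507, -0.1751, 0.18]
tcp_rot: [[-0.874, 0.486, 0.004], [0.486, 0.874, -0.002], [-0.005, 0.0, -1.0]]
force: [-0.4, 0.2, -0.5]
opening: 0.917
grasp_force: 0.0
```

```bash
python3 -c "
from h import *
move(.438,-.312,.2,180)
d=imaging.capture('top')
print(rect(d,'blue',(.438,-.312),.054),rect(d,'terra',(.438,-.263),.026))
cv2.imwrite('pics/t6.png',cv2.resize(d['frame'][95:275,310:490],(720,720),interpolation=cv2.INTER_CUBIC)[:600,:,::-1])
"
```

```text
t 14.32 pos [ 0.6507 -0.1751  0.18  ] shift [ 0.1193 -0.223  -0.0207] turn [ 0.17  0.24 60.94] j6 -85.5 tool y yaw 60.9Traceback (most recent call last):
  File "<string>", line 5, in <module>
    print(rect(d,'blue',(.438,-.312),.054),rect(d,'terra',(.438,-.263),.026))
                                           ~~~~^^^^^^^^^^^^^^^^^^^^^^^^^^^^^
  File "h.py", line 15, in rect
    i=min(best,key=lambda i:np.hypot(*(ce[i]-u)))
ValueError: min() iterable argument is empty
```

```bash
python3 -c "
from h import *
move(.45,-.05,.2,88)
"
```

```text
t 14.37 pos [ 0.6502 -0.1749  0.1792] shift [ 0.2356  0.0119 -0.0216] turn [ -0.03   0.19 -27.07] j6 -85.5 tool y yaw 60.9
```

Scaled: 0.235 m is 0.3133, 0.215 m is 0.2867, -27 degrees is -0.075.

Request:
play_rows:
  motion:
    - [[0.02,0.0013,-0.0067,0,0,-0.0056],[0.06,0.004,-0.0133,0,0,-0.0139],[0.1067,0.0053,-0.0267,0,0,-0.025],[0.1533,0.008,-0.0267,0,0,-0.0361],[0.2,0.0107,-0.028,0,0,-0.0472],[0.2467,0.0133,-0.028,0,0,-0.0583],[0.2867,0.0147,-0.028,0,0,-0.0694],[0.3133,0.016,-0.028,0,0,-0.075]]

```text
time_s: 15.03
position: [0.445, -0.0475, 0.1963]
tcp_rot: [[-0.999, 0.033, -0.007], [0.033, 0.999, 0.003], [0.007, 0.003, -1.0]]
force: [0.2, 0.2, -0.2]
opening: 0.913
grasp_force: 0.0
```

```bash
python3 -c "
from h import *
d=imaging.capture('top')
cv2.imwrite('pics/t6.png',cv2.resize(d['frame'][95:275,310:490],(720,720),interpolation=cv2.INTER_CUBIC)[:600,:,::-1])
print(rect(d,'blue',(.438,-.312),.054),rect(d,'terra',(.438,-.263),.026))
print(rect(d,'black',(.649,-.175),.032))
"
```

```text
(array([ 429.7, -314.2]), array([124.6,  64.3]), np.float32(1.5)) (array([ 437.2, -264.9]), array([59.3, 48.6]), np.float32(179.7))
(array([ 642.8, -172.4]), array([106.1,  57. ]), np.float32(151.5))
```

View pics/t6.png

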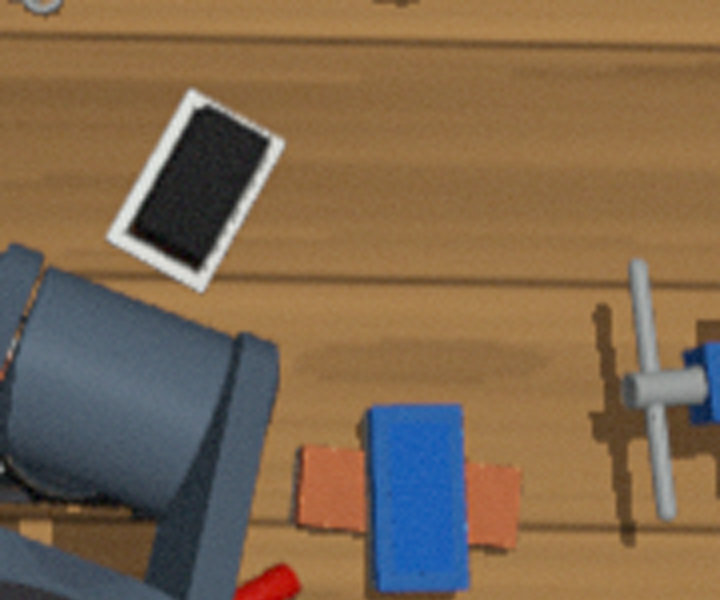

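The block sits squarely within its board. The tin is at (430,-315) mm with yaw about 1.5°. Going to the tin.

```bash
python3 -c "
from h import *
move(.430,-.315,.2,91.5)
"
```

```text
t 15.08 pos [ 0.4414 -0.0455  0.1959] shift [ 0.0028 -0.2697 -0.0053] turn [ 0.29 -0.72 -3.32] j6 -108.6 tool y yaw 88.2
```

Scaled: -0.265 m is -0.3533, -0.245 m is -0.3267, -1.5 degrees is -0.0042.

Request:
play_rows:
  motion:
    - [[0,-0.0267,0,0,0,0],[0,-0.0733,0,0,0,-0.0028],[0,-0.1267,0,0,0,-0.0042],[0.0013,-0.18,0,0,0,-0.0056],[0.0013,-0.2333,0,0,0,-0.0069],[0.0027,-0.28,0,0,0,-0.0083],[0.0027,-0.3267,0,0,0,-0.0092],[0.0027,-0.3533,0,0,0,-0.0092]]
  fingers: 0.086

```text
time_s: 15.75
position: [0.438, -0.3188, 0.1965]
tcp_rot: [[-1.0, -0.019, -0.001], [-0.019, 1.0, -0.001], [0.001, -0.001, -1.0]]
force: [0.3, 0.5, -0.6]
opening: 0.988
grasp_force: 0.0
```

Scaled: 0.115 m is 0.1533, 0.11 m is 0.1467.

Request:
play_rows:
  motion:
    - [[0,-0.0027,0.0267,0,0,0],[0,-0.0027,0.0667,0,0,0],[0,-0.0027,0.1067,0,0,0],[0,-0.0027,0.1333,0,0,0],[0,-0.0027,0.1467,0,0,0],[0,-0.0027,0.1533,0,0,0],[0,-0.0027,0.1533,0,0,0]]

```text
time_s: 16.33
position: [0.4379, -0.3162, 0.0816]
tcp_rot: [[-1.0, -0.021, -0.002], [-0.021, 1.0, 0.002], [0.002, 0.002, -1.0]]
force: [0.3, -0.0, -0.6]
opening: 0.989
grasp_force: 0.0
```

```bash
python3 -c "
from h import *
move(.430,-.315,.049,91.5)
"
```

```text
t 16.33 pos [ 0.4379 -0.3162  0.0816] shift [0.0079 0.0013 0.0326] turn [ 0.13 -0.11 -0.28] j6 -138.9 tool y yaw 91.2
```

Scaled: 0.032 m is 0.0427, 0.03 m is 0.04.

Request:
play_rows:
  motion:
    - [[0.0067,0.0013,0,0,0,0],[0.0107,0.0013,0.0067,0,0,0],[0.0107,0.0013,0.02,0,0,0],[0.0107,0.0013,0.0333,0,0,0],[0.0107,0.0013,0.04,0,0,0],[0.0107,0.0013,0.0427,0,0,0],[0.0107,0.0013,0.0427,0,0,0],[0.0107,0.0013,0.0427,0,0,0]]

```text
time_s: 17.0
position: [0.4305, -0.3159, 0.0508]
tcp_rot: [[-1.0, -0.022, -0.0], [-0.022, 1.0, 0.0], [0.0, 0.0, -1.0]]
force: [0.7, 0.5, 0.9]
opening: 0.992
grasp_force: 0.0
```

Request:
play_rows:
  motion:
    - [[0,0,0,0,0,0],[0,0,0,0,0,0],[0,0,0,0,0,0],[0,0,0,0,0,0],[0,0,0,0,0,0],[0,0,0,0,0,0],[0,0,0,0,0,0]]
  fingers: 0.048

```text
time_s: 17.58
position: [0.4305, -0.3158, 0.0512]
tcp_rot: [[-1.0, -0.021, 0.0], [-0.021, 1.0, 0.0], [-0.0, 0.0, -1.0]]
force: [-0.3, 0.7, 0.7]
opening: 0.707
grasp_force: 30.0
```

```bash
python3 -c "
from h import *
move(.6458,.1664,.18,128.7)
"
```

```text
t 17.58 pos [ 0.4305 -0.3158  0.0512] shift [-0.2256  0.4775 -0.1287] turn [-0.000e+00  1.000e-02 -3.747e+01] j6 -139.5 tool y yaw 91.2
```

Scaled: -0.129 m is -0.172, -0.128 m is -0.1707, -7.5 degrees is -0.0208.

Request:
play_rows:
  motion:
    - [[0,0,-0.008,0,0,0],[0,0,-0.0267,0,0,0],[0,0,-0.06,0,0,0],[-0.004,0.008,-0.1,0,0,0],[-0.0133,0.028,-0.1333,0,0,-0.0028],[-0.0267,0.056,-0.16,0,0,-0.0083],[-0.044,0.0933,-0.1707,0,0,-0.0139],[-0.0627,0.1333,-0.172,0,0,-0.0208]]

```text
time_s: 18.25
position: [0.4764, -0.2154, 0.1825]
tcp_rot: [[-0.988, -0.152, 0.004], [-0.152, 0.988, -0.003], [-0.003, -0.004, -1.0]]
force: [0.8, -1.0, -3.6]
opening: 0.707
grasp_force: 30.0
```

Scaled: 0.254 m is 0.3387, 0.222 m is 0.296, -20 degrees is -0.0556.

Request:
play_rows:
  motion:
    - [[-0.0133,0.0427,0,0,0,-0.0069],[-0.0267,0.0853,0,0,0,-0.0139],[-0.0387,0.1267,0,0,0,-0.0208],[-0.052,0.1693,0,0,0,-0.0278],[-0.0653,0.212,0,0,0,-0.0347],[-0.0773,0.2547,0,0,0,-0.0417],[-0.0907,0.296,0,0,0,-0.0486],[-0.104,0.3387,0,0,0,-0.0556]]

```text
time_s: 18.92
position: [0.5131, 0.0496, 0.18]
tcp_rot: [[-0.876, -0.483, -0.001], [-0.483, 0.876, -0.0], [0.001, 0.0, -1.0]]
force: [0.2, -0.1, -2.4]
opening: 0.712
grasp_force: 30.0
```

```bash
python3 -c "
from h import *
move(.6458,.1664,.18,128.7)
"
```

```text
t 18.92 pos [0.5131 0.0496 0.18  ] shift [-0.1726  0.0383 -0.0002] turn [ 0.03 -0.05 -9.85] j6 -125.7 tool y yaw 118.9
```

Scaled: -0.1726 m is -0.2301, -0.12 m is -0.16, -9.85 degrees is -0.0274.

Request:
play_rows:
  motion:
    - [[-0.04,0.0093,0,0,0,-0.0056],[-0.08,0.0173,0,0,0,-0.0111],[-0.12,0.0267,0,0,0,-0.0153],[-0.16,0.036,0,0,0,-0.0194],[-0.196,0.044,0,0,0,-0.0236],[-0.22,0.0487,0.0067,0,0,-0.0264],[-0.2293,0.0507,0.0267,0,0,-0.0274],[-0.2301,0.0511,0.0533,0,0,-0.0274]]

```text
time_s: 19.58
position: [0.6494, 0.1662, 0.141]
tcp_rot: [[-0.781, -0.625, 0.006], [-0.625, 0.781, 0.001], [-0.005, -0.003, -1.0]]
force: [0.2, 0.4, -2.5]
opening: 0.708
grasp_force: 30.0
```

Scaled: 0.103 m is 0.1373, 0.1 m is 0.1333.

Request:
play_rows:
  motion:
    - [[0,0,0.04,0,0,0],[0,0,0.08,0,0,0],[0,0,0.1067,0,0,0],[0,0,0.124,0,0,0],[0,0,0.1333,0,0,0],[0,0,0.1373,0,0,0],[0,0,0.1373,0,0,0],[0,0,0.1373,0,0,0]]

```text
time_s: 20.25
position: [0.6478, 0.1646, 0.0383]
tcp_rot: [[-0.782, -0.624, 0.002], [-0.624, 0.782, 0.0], [-0.002, -0.001, -1.0]]
force: [-0.6, -0.0, -3.2]
opening: 0.71
grasp_force: 30.0
```

```bash
python3 -c "
from h import *
move(.6458,.1664,.0292,128.7)
d=imaging.capture('top')
print(rect(d,'terra',(.438,-.31),.026),rect(d,'terra',(.46,0),.004))
"
```

```text
t 20.25 pos [0.6478 0.1646 0.0383] shift [0.0005 0.0026 0.0091] turn [-0.08  0.12 -0.12] j6 -123.9 tool y yaw 128.6
(array([ 432.6, -317.6]), array([155. ,  59.7]), np.float32(83.9)) (array([457.9,  -3.4]), array([154.1,  60.6]), np.float32(171.3))
```

Scaled: 0.01 m is 0.0133, 0.002 m is 0.0027.

Request:
play_rows:
  motion:
    - [[0.0007,0.0027,0.004,0,0,0],[0.0007,0.0033,0.008,0,0,0],[0.0007,0.0033,0.0107,0,0,0],[0.0007,0.0033,0.0127,0,0,0],[0.0007,0.0033,0.0133,0,0,0],[0.0007,0.0033,0.0133,0,0,0]]

```text
time_s: 20.8
position: [0.6447, 0.1664, 0.0293]
tcp_rot: [[-0.782, -0.624, 0.0], [-0.624, 0.782, 0.0], [-0.0, 0.0, -1.0]]
force: [-3.0, -0.8, 8.8]
opening: 0.707
grasp_force: 30.0
```

Contact (8.8 N). Releasing and retreating.

Request:
play_rows:
  motion:
    - [[0,0,0,0,0,0],[0,0,0,0,0,0],[0,0,0,0,0,0],[0,0,0,0,0,0],[0,0,0,0,0,0]]
  fingers: 0.08

```text
time_s: 21.22
position: [0.6449, 0.1662, 0.0269]
tcp_rot: [[-0.782, -0.624, 0.0], [-0.624, 0.782, 0.0], [-0.0, 0.0, -1.0]]
force: [0.2, 0.1, 0.1]
opening: 0.908
grasp_force: 0.0
```

Scaled: -0.15 m is -0.2, -0.145 m is -0.1933.

Request:
play_rows:
  motion:
    - [[0,0,-0.0133,0,0,0],[0,0,-0.0333,0,0,0],[0,0,-0.0667,0,0,0],[0,0,-0.1067,0,0,0],[0,0,-0.1467,0,0,0],[0,0,-0.18,0,0,0],[0,0,-0.1933,0,0,0],[0,0,-0.2,0,0,0]]

```text
time_s: 21.88
position: [0.646, 0.1663, 0.1799]
tcp_rot: [[-0.782, -0.624, 0.005], [-0.624, 0.782, 0.0], [-0.004, -0.003, -1.0]]
force: [0.1, 0.1, -0.2]
opening: 0.915
grasp_force: 0.0
```

```bash
python3 -c "
from h import *
move(.432,-.318,.18,173.9)
d=imaging.capture('side')
cv2.imwrite('pics/s7.png',cv2.resize(d['frame'][120:330,130:410],(800,600))[:,:,::-1])
"
```

```text
t 21.88 pos [0.646  0.1663 0.1799] shift [ 0.4694 -0.2451 -0.0013] turn [ -0.24   0.16 -45.31] j6 -123.7 tool y yaw 128.6
```

View pics/s7.png

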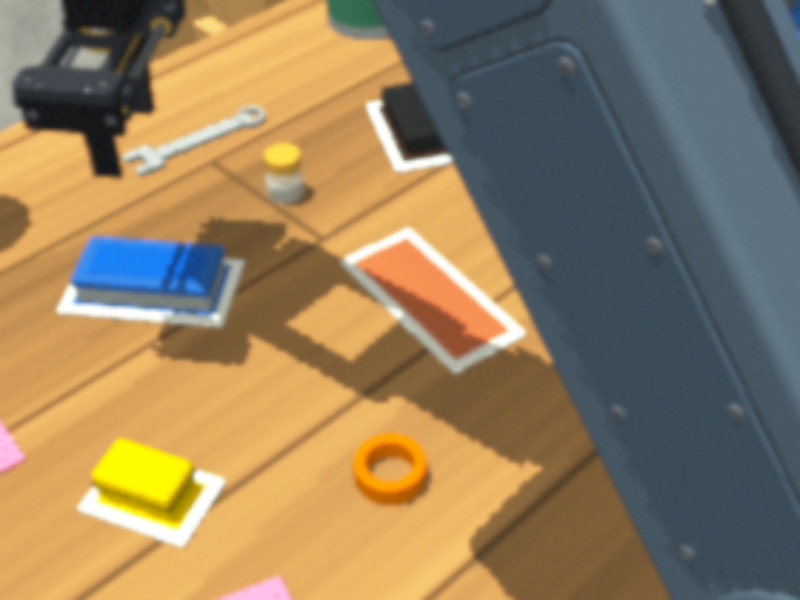

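The tin, case and block lie on their boards, the jar stands at (283,172), and the stone board is free. Now the stone, turning +135° about the tool axis to keep j6 in range.

Scaled: 0.18 m is 0.24, 0.155 m is 0.2067, 51 degrees is 0.1417.

Request:
play_rows:
  motion:
    - [[0.0133,-0.0067,0,0,0,0.0083],[0.04,-0.0213,0,0,0,0.025],[0.0733,-0.0387,0,0,0,0.0444],[0.1067,-0.056,0,0,0,0.0639],[0.14,-0.0733,0,0,0,0.0833],[0.1733,-0.0907,0,0,0,0.1028],[0.2067,-0.108,0,0,0,0.1222],[0.24,-0.1253,0,0,0,0.1417]]

```text
time_s: 22.6
position: [0.5606, -0.0203, 0.175]
tcp_rot: [[-0.975, 0.221, -0.004], [0.221, 0.975, 0.001], [0.004, 0.0, -1.0]]
force: [-0.6, -0.4, -0.2]
opening: 0.921
grasp_force: 0.0
```

```bash
python3 -c "
from h import *
move(.432,-.318,.18,173.9)
"
```

```text
t 22.6 pos [ 0.5606 -0.0203  0.175 ] shift [ 0.0597 -0.3187 -0.0047] turn [-0.18 -0.2  83.35] j6 -90.7 tool y yaw 77.2
```

Scaled: -0.212 m is -0.2827, -0.185 m is -0.2467, 55 degrees is 0.1528.

Request:
play_rows:
  motion:
    - [[0.0067,-0.0333,0,0,0,0.0181],[0.0133,-0.068,0,0,0,0.0369],[0.02,-0.104,0,0,0,0.0561],[0.0267,-0.14,0,0,0,0.075],[0.0333,-0.176,0,0,0,0.0944],[0.04,-0.212,0,0,0,0.1139],[0.0467,-0.2467,0,0,0,0.1333],[0.0533,-0.2827,0,0,0,0.1528]]

```text
time_s: 23.27
position: [0.4762, -0.2182, 0.1752]
tcp_rot: [[-0.378, 0.926, -0.003], [0.926, 0.378, 0.003], [0.004, -0.002, -1.0]]
force: [0.4, -0.4, 1.2]
opening: 0.921
grasp_force: 0.0
```

```bash
python3 -c "
from h import *
move(.432,-.318,.18,173.9)
d=imaging.capture('top');print(rect(d,'terra',(.438,-.31),.026))
"
```

```text
t 23.27 pos [ 0.4762 -0.2182  0.1752] shift [-0.0756 -0.0787 -0.0049] turn [-0.17 -0.18 28.33] j6 -59.1 tool y yaw 22.2
(array([526.4,  -9.3]), array([61.5, 25.6]), np.float32(105.1))
```

Scaled: 0.08 m is 0.1067, -0.0787 m is -0.1049, 28.3 degrees is 0.0786.

Request:
play_rows:
  motion:
    - [[-0.0267,-0.028,0,0,0,0.0194],[-0.0533,-0.056,0,0,0,0.0389],[-0.08,-0.0827,0,0,0,0.0583],[-0.096,-0.1,0,0,0,0.075],[-0.1007,-0.1049,0,0,0,0.0786],[-0.1007,-0.1049,0.0267,0,0,0.0786],[-0.1007,-0.1049,0.0667,0,0,0.0786],[-0.1007,-0.1049,0.1067,0,0,0.0786]]

```text
time_s: 23.98
position: [0.4345, -0.3172, 0.096]
tcp_rot: [[0.097, 0.995, 0.001], [0.995, -0.097, 0.0], [0.0, 0.001, -1.0]]
force: [0.5, -0.1, -0.2]
opening: 0.922
grasp_force: 0.0
```

Scaled: 0.04 m is 0.0533, 0.03 m is 0.04.

Request:
play_rows:
  motion:
    - [[0,0,0.02,0,0,0],[0,0,0.04,0,0,0],[0,0,0.0533,0,0,0],[0,0,0.0533,0,0,0]]

```text
time_s: 24.32
position: [0.4332, -0.3155, 0.0544]
tcp_rot: [[0.098, 0.995, -0.004], [0.995, -0.098, 0.005], [0.004, -0.005, -1.0]]
force: [-0.4, 0.8, 0.7]
opening: 0.92
grasp_force: 0.0
```

```bash
python3 -c "
from h import *
move(.432,-.318,.0215,173.9)
"
```

```text
t 24.32 pos [ 0.4332 -0.3155  0.0544] shift [-0.0027 -0.0008  0.0329] turn [-0.27 -0.25  0.5 ] j6 -42.4 tool y yaw -5.6
```

Scaled: 0.032 m is 0.0427, 0.028 m is 0.0373, 0.5 degrees is 0.0014.

Request:
play_rows:
  motion:
    - [[-0.0013,-0.0013,0.0133,0,0,0.0014],[-0.0013,-0.0013,0.0267,0,0,0.0014],[-0.0013,-0.0013,0.0373,0,0,0.0014],[-0.0013,-0.0013,0.0427,0,0,0.0014],[-0.0013,-0.0013,0.0427,0,0,0.0014],[-0.0013,-0.0013,0.0427,0,0,0.0014]]

```text
time_s: 24.82
position: [0.4333, -0.3188, 0.025]
tcp_rot: [[0.108, 0.994, -0.0], [0.994, -0.108, 0.0], [0.0, -0.0, -1.0]]
force: [-0.1, 0.5, 0.2]
opening: 0.92
grasp_force: 0.0
```

Tips are about 8 mm above the bench. I'll go 2.5 mm lower and close.

Scaled: 0.0025 m is 0.0033.

Request:
play_rows:
  motion:
    - [[0,0,0.0033,0,0,0],[0,0,0.0033,0,0,0],[0,0,0.0033,0,0,0]]

```text
time_s: 25.07
position: [0.4334, -0.3189, 0.0228]
tcp_rot: [[0.108, 0.994, 0.0], [0.994, -0.108, -0.0], [-0.0, 0.0, -1.0]]
force: [0.2, -0.8, 0.5]
opening: 0.917
grasp_force: 0.0
```

Request:
play_rows:
  motion:
    - [[0,0,0,0,0,0],[0,0,0,0,0,0],[0,0,0,0,0,0],[0,0,0,0,0,0],[0,0,0,0,0,0],[0,0,0,0,0,0],[0,0,0,0,0,0]]
  fingers: 0.04

```text
time_s: 25.65
position: [0.4337, -0.3191, 0.0227]
tcp_rot: [[0.109, 0.994, 0.001], [0.994, -0.109, -0.001], [-0.001, 0.001, -1.0]]
force: [1.2, 0.9, -0.6]
opening: 0.634
grasp_force: 30.0
```

Scaled: -0.11 m is -0.1467, -0.1 m is -0.1333.

Request:
play_rows:
  motion:
    - [[0,0,-0.0067,0,0,0],[0,0,-0.02,0,0,0],[0,0,-0.0467,0,0,0],[0,0,-0.08,0,0,0],[0,0,-0.1133,0,0,0],[0,0,-0.1333,0,0,0],[0,0,-0.1467,0,0,0],[0,0,-0.1467,0,0,0]]

```text
time_s: 26.32
position: [0.4338, -0.3194, 0.1348]
tcp_rot: [[0.108, 0.994, 0.002], [0.994, -0.108, -0.003], [-0.003, 0.003, -1.0]]
force: [0.3, -0.7, -3.9]
opening: 0.633
grasp_force: 30.0
```

```bash
python3 -c "
from h import *
move(.4591,-.0029,.133,81.4)
d=imaging.capture('top');print(rect(d,'terra',(.432,-.318),.13))
"
```

```text
t 26.32 pos [ 0.4338 -0.3194  0.1348] shift [ 0.3173 -0.0091  0.001 ] turn [ 1.000e-02  2.400e-01 -8.762e+01] j6 -42.0 tool y yaw -6.2
(array([4.48e+02, 2.00e-01]), array([135.8,  52.9]), np.float32(171.5))
```

Scaled: 0.17 m is 0.2267, -0.003 m is -0.004, -46.5 degrees is -0.1292.

Request:
play_rows:
  motion:
    - [[0.0133,0,0,0,0,-0.0083],[0.04,-0.0013,0,0,0,-0.0222],[0.0707,-0.0013,0,0,0,-0.0389],[0.1027,-0.0027,0,0,0,-0.0569],[0.1333,-0.004,0,0,0,-0.075],[0.164,-0.0053,0,0,0,-0.0931],[0.196,-0.0053,0,0,0,-0.1111],[0.2267,-0.0067,0,0,0,-0.1292]]

```text
time_s: 27.03
position: [0.4457, -0.1475, 0.1313]
tcp_rot: [[-0.651, 0.759, -0.003], [0.759, 0.651, 0.002], [0.003, -0.001, -1.0]]
force: [1.1, 0.0, -3.6]
opening: 0.628
grasp_force: 30.0
```

```bash
python3 -c "
from h import *
move(.4591,-.0029,.133,81.4)
"
```

```text
t 27.03 pos [ 0.4457 -0.1475  0.1313] shift [ 0.1011  0.1043 -0.0015] turn [ 1.000e-02 -2.000e-01 -4.082e+01] j6 -72.6 tool y yaw 40.6
```

Scaled: 0.104 m is 0.1387, 0.103 m is 0.1373, -40.8 degrees is -0.1133.

Request:
play_rows:
  motion:
    - [[0.02,0.0213,0,0,0,-0.0167],[0.0413,0.0427,0,0,0,-0.0347],[0.0627,0.064,0,0,0,-0.0528],[0.084,0.0867,0,0,0,-0.0708],[0.1053,0.108,0,0,0,-0.0889],[0.1227,0.1267,0,0,0,-0.1028],[0.1333,0.1373,0.0067,0,0,-0.1125],[0.1347,0.1387,0.0267,0,0,-0.1133]]

```text
time_s: 27.7
position: [0.4607, -0.0029, 0.1125]
tcp_rot: [[-0.989, 0.15, 0.001], [0.15, 0.989, 0.0], [-0.001, 0.0, -1.0]]
force: [1.3, -0.4, -4.7]
opening: 0.632
grasp_force: 30.0
```

Scaled: 0.075 m is 0.1, 0.07 m is 0.0933.

Request:
play_rows:
  motion:
    - [[0,0,0.0267,0,0,0],[0,0,0.06,0,0,0],[0,0,0.08,0,0,0],[0,0,0.0933,0,0,0],[0,0,0.1,0,0,0],[0,0,0.1,0,0,0],[0,0,0.1,0,0,0]]

```text
time_s: 28.28
position: [0.4604, -0.0049, 0.0371]
tcp_rot: [[-0.988, 0.155, -0.001], [0.155, 0.988, 0.0], [0.002, 0.0, -1.0]]
force: [-0.4, -0.5, -2.9]
opening: 0.627
grasp_force: 30.0
```

```bash
python3 -c "
from h import *
move(.4591,-.0029,.0267,81.4)
"
```

```text
t 28.28 pos [ 0.4604 -0.0049  0.0371] shift [0.0015 0.0018 0.0104] turn [ 0.01 -0.09 -0.32] j6 -95.6 tool y yaw 81.1
```

Scaled: 0.011 m is 0.0147, 0.0015 m is 0.002.

Request:
play_rows:
  motion:
    - [[0.0013,0.002,0.004,0,0,0],[0.0013,0.002,0.008,0,0,0],[0.0013,0.002,0.012,0,0,0],[0.0013,0.002,0.014,0,0,0],[0.0013,0.002,0.0147,0,0,0],[0.0013,0.002,0.0147,0,0,0]]

```text
time_s: 28.78
position: [0.4601, -0.0034, 0.0267]
tcp_rot: [[-0.988, 0.155, 0.0], [0.155, 0.988, -0.0], [-0.0, -0.0, -1.0]]
force: [-0.5, -0.6, -4.6]
opening: 0.63
grasp_force: 30.0
```

Still carrying the stone's weight, so lower a little more.

Scaled: 0.0015 m is 0.002, 0.001 m is 0.0013.

Request:
play_rows:
  motion:
    - [[0,0,0.0013,0,0,0],[0,0,0.002,0,0,0],[0,0,0.002,0,0,0],[0,0,0.002,0,0,0]]

```text
time_s: 29.12
position: [0.4601, -0.0033, 0.0266]
tcp_rot: [[-0.988, 0.155, 0.001], [0.155, 0.988, -0.0], [-0.001, -0.0, -1.0]]
force: [-0.3, 0.6, 12.2]
opening: 0.635
grasp_force: 30.0
```

Request:
play_rows:
  motion:
    - [[0,0,0,0,0,0],[0,0,0,0,0,0],[0,0,0,0,0,0],[0,0,0,0,0,0],[0,0,0,0,0,0]]
  fingers: 0.075

```text
time_s: 29.53
position: [0.4601, -0.0033, 0.025]
tcp_rot: [[-0.988, 0.155, 0.0], [0.155, 0.988, -0.0], [-0.0, -0.0, -1.0]]
force: [-0.5, -0.5, 0.6]
opening: 0.845
grasp_force: 0.0
```

Scaled: -0.18 m is -0.24, -0.025 m is -0.0333.

Request:
play_rows:
  motion:
    - [[0,0,-0.0133,0,0,0],[0,0,-0.0333,0,0,0],[0,0,-0.0667,0,0,0],[0,0,-0.1067,0,0,0],[0,0,-0.1467,0,0,0],[0,0,-0.1867,0,0,0],[0,0,-0.22,0,0,0],[0,0,-0.24,0,0,0]]

```text
time_s: 30.2
position: [0.4607, -0.0034, 0.2084]
tcp_rot: [[-0.988, 0.155, 0.004], [0.155, 0.988, -0.001], [-0.005, -0.0, -1.0]]
force: [-0.5, -0.3, 0.4]
opening: 0.862
grasp_force: 0.0
```

Scaled: -0.26 m is -0.3467, -0.24 m is -0.32.

Request:
play_rows:
  motion:
    - [[0,-0.0267,0,0,0,0],[0,-0.0667,0,0,0,0],[0,-0.12,0,0,0,0],[0,-0.1733,0,0,0,0],[0,-0.2267,0,0,0,0],[0,-0.28,0,0,0,0],[0,-0.32,0,0,0,0],[0,-0.3467,0,0,0,0]]

```text
time_s: 30.87
position: [0.4191, -0.2635, 0.2057]
tcp_rot: [[-0.988, 0.158, 0.001], [0.158, 0.988, -0.002], [-0.001, -0.002, -1.0]]
force: [0.5, 0.4, -0.4]
opening: 0.866
grasp_force: 0.0
```

Request:
play_rows:
  motion:
    - [[0,-0.0267,0,0,0,0],[0,-0.0667,0,0,0,0],[0,-0.12,0,0,0,0],[0,-0.1733,0,0,0,0],[0,-0.2,0,0,0,0],[0,-0.2,0,0,0,0],[0,-0.2,0,0,0,0]]

```text
time_s: 31.45
position: [0.3957, -0.4088, 0.2051]
tcp_rot: [[-0.988, 0.157, -0.0], [0.157, 0.988, 0.001], [0.0, 0.001, -1.0]]
force: [-0.4, 0.4, -0.7]
opening: 0.863
grasp_force: 0.0
```

```bash
python3 -c "
from h import *
d=imaging.capture('top')
cv2.imwrite('pics/t8.png',cv2.resize(d['frame'][100:270,160:400],(800,567),interpolation=cv2.INTER_CUBIC)[:,:,::-1])
print(rect(d,'yellow',(.453,.304),.034),rect(d,'blue',(.646,.166),.032),rect(d,'black',(.649,-.175),.032),rect(d,'terra',(.46,-.003),.03),bot.read_state()['position'])
print([r['at'] for r in finder.recognise('top','jar')])
"
```

```text
(array([451.5, 298.5]), array([74.2, 46.6]), np.float32(23.6)) (array([639.7, 163.4]), array([130.7,  64. ]), np.float32(38.7)) (array([ 643.2, -172.5]), array([105.3,  57.5]), np.float32(151.2)) (array([455.5,  -3.2]), array([150.8,  59.3]), np.float32(171.5)) [ 0.39585237 -0.4073473   0.20499796]
[[0.6555, -0.0067, 0.0435]]
```

View pics/t8.png

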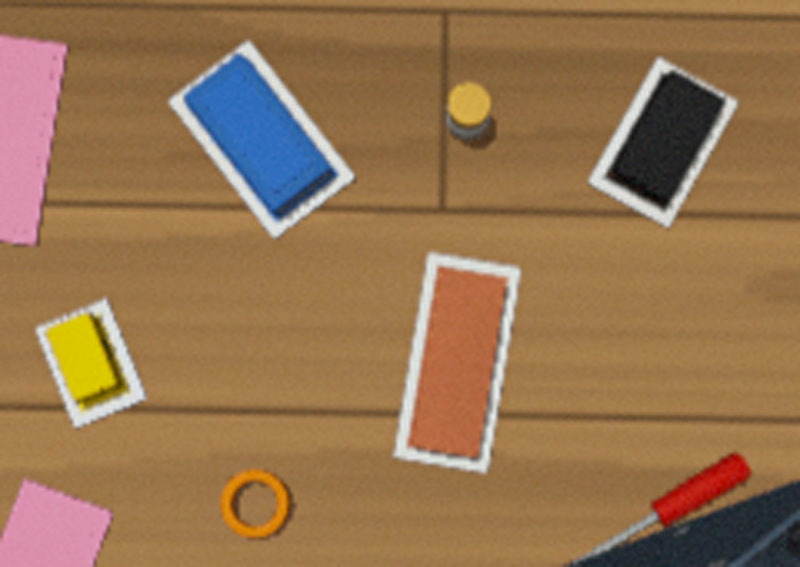

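All four lie centred and aligned on their boards: tin (260,135), case (85,358), block (668,140), stone (458,360). The jar is upright at (468,105).

```bash
python3 -c "
from rig import bot
print(bot.hand_in())"
```

```text
the job is handed in; nothing more can be done
None
```

I took the stack apart from the top down and handed the job in: the last picture shows the case, block, tin and stone each lying on its own board and the jar still standing where it was. The judge's result was not shown.

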